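# Make up two microscope kits in the metallography lab

### The job

Make up the two microscope kits for the next class: the last class put the objectives back in each other's tray, so swap them, until the short objective stands in the round lens seat of the long three-cell tray and the tall one in that of the short two-cell tray. Then add the eyepiece and the small round sample to the long tray, one to each open bay in either order, and the oblong sample to the short tray's open bay. Everything must end upright and flat on the tray floor; do not tip an objective over on the way, and leave the large round sample, the bottle and the blower where they are.

Things in the scene. Friction and masses are not known exactly. Their poses are not given: they have to be found in the camera images.
- long_tray: Long white kit tray, fixed: THREE 74 x 74 mm cells in a row along its y. Outside 80 (x) x 234 (y) mm, walls 3 mm thick; wall tops 10 mm, cell floors 3 mm above the bench. Cell centres at y = +77, 0, -77 mm, x = 0. The +77 cell is the lens seat: a black rubber block, flush with the walls, with a round hole 56 mm across down to the floor. The others are open bays. Origin: centre of underside; z up.
- short_tray: Short white kit tray, fixed: only TWO 74 x 74 mm cells in a row along its y. Outside 80 (x) x 157 (y) mm, walls 3 mm thick; wall tops 10 mm, cell floors 3 mm above the bench. Cell centres at y = +38.5, -38.5 mm, x = 0. The +38.5 cell is the lens seat: a black rubber block with a round hole 56 mm across down to the floor. The other is an open bay. Origin: centre of underside; z up.
- short_objective: Short microscope objective, 42 mm tall, bright steel, standing thread down: 26 mm dia. brass thread to 4.5 mm, 37 mm dark knurled ring to 10 mm, 34 mm straight body to 30 mm (grip here), then a cone to a broad 26 mm front. 180 g. Starts in the lens seat of the short tray. Origin: centre of the underside; z up, towards the front lens.
- tall_objective: Tall microscope objective, 66 mm tall, bright steel, standing thread down: 26 mm dia. brass thread to 4.5 mm, 37 mm dark knurled ring to 10 mm, 34 mm straight body to 54 mm (grip here), then a cone to a narrow 12 mm nose. 260 g. Starts in the lens seat of the long tray. Origin: centre of the underside; z up, towards the front lens.
- eyepiece: Microscope eyepiece, 54 mm tall, standing on its barrel: bright 30 mm dia. barrel to 26 mm, black 44 mm dia. head from 26 to 48 mm (grip here), rubber eyecup tapering from 42 to 36 mm dia. at the top, with a lens and fine cross lines. 120 g. On the bench, in the stock row between robot and trays. Origin: centre of the underside; z up.
- round_sample: Small round metal sample: a black resin cylinder 38 mm dia. x 25 mm tall with a solid 24 mm steel disc in its top face. About 60 g. In the stock row. Origin: centre of the underside; z up.
- bar_sample: Oblong metal sample: a black resin block 54 (x) x 30 (y) x 25 (z) mm with a 38 x 14 mm steel strip in its top face. About 85 g. In the stock row. Origin: centre of the underside; z up; x along its length.
- big_sample: Large round metal sample: a black resin cylinder 50 mm dia. x 25 mm tall with a steel ring (40 mm outside, 26 mm inside) in its top face. In the stock row; it is not needed in a kit and stays where it is. Origin: centre of the underside; z up.
- bottle: Amber glass dropper bottle, 38 mm dia., 96 mm tall, loose, standing to one side of the work; stays where it is. Origin: centre of the underside; z up.
- blower: Black rubber dust blower: a 54 mm dia. bulb with a nozzle pointing up, 85 mm tall, loose, standing to one side of the work; stays where it is. Origin: centre of the underside; z up.
Mind the look-alikes: they are no part of the job. What is shaped like the tall_objective but pink is not meant. What is shaped like the eyepiece but blue is not meant.

How it is judged:
At the end, for the whole second after the job is handed in: Objectives swapped, within 12 mm of their seat centres; eyepiece, round and oblong sample each in its tray's open bay (within 24 mm of the centre, in x and y); all on the tray floor (0 to 6 mm), within 0.1 rad of upright, under 0.02 m/s; the three bystanders within 25 mm of their start (x of short_objective in the frame of long_tray between -0.012 and 0.012 m and y of short_objective in the frame of long_tray between 0.065 and 0.089 m and z of short_objective in the frame of long_tray between 0 and 0.006 m and x of tall_objective in the frame of short_tray between -0.012 and 0.012 m and y of tall_objective in the frame of short_tray between 0.0265 and 0.0505 m and z of tall_objective in the frame of short_tray between 0 and 0.006 m and x of bar_sample in the frame of short_tray between -0.024 and 0.024 m and y of bar_sample in the frame of short_tray between -0.0625 and -0.0145 m and z of bar_sample in the frame of short_tray between 0 and 0.006 m and (((x of eyepiece in the frame of long_tray between -0.024 and 0.024 m and y of eyepiece in the frame of long_tray between -0.024 and 0.024 m and z of eyepiece in the frame of long_tray between 0 and 0.006 m) and (x of round_sample in the frame of long_tray between -0.024 and 0.024 m and y of round_sample in the frame of long_tray between -0.101 and -0.053 m and z of round_sample in the frame of long_tray between 0 and 0.006 m)) or ((x of eyepiece in the frame of long_tray between -0.024 and 0.024 m and y of eyepiece in the frame of long_tray between -0.101 and -0.053 m and z of eyepiece in the frame of long_tray between 0 and 0.006 m) and (x of round_sample in the frame of long_tray between -0.024 and 0.024 m and y of round_sample in the frame of long_tray between -0.024 and 0.024 m and z of round_sample in the frame of long_tray between 0 and 0.006 m))) and angle between each of short_objective, tall_objective, eyepiece, round_sample, bar_sample's own z axis and vertical below 0.1 rad and linear speed of each of short_objective, tall_objective, eyepiece, round_sample, bar_sample below 0.02 m/s and distance of each of big_sample, bottle, blower from where it was at the start of the episode below 0.025 m); the robot touches nothing.
It fails at once if the large round sample is shifted by more than 25 mm (distance of big_sample from where it was at the start of the episode above 0.025 m).
It fails at once if the dropper bottle is shifted by more than 25 mm (distance of bottle from where it was at the start of the episode above 0.025 m).
It fails at once if the dust blower is shifted by more than 25 mm (distance of blower from where it was at the start of the episode above 0.025 m).
It fails at once if the short objective is tipped over (angle between short_objective's own z axis and vertical above 0.6 rad).
It fails at once if the tall objective is tipped over (angle between tall_objective's own z axis and vertical above 0.6 rad).
It also fails if it takes over 128 s, if anything falls off the work surface, if the arm or the gripper's body presses on something with over 40 N, if the wrist force passes 120 N, or if a joint passes its speed limit or range.

### The arm

A 7-joint arm with a two-finger parallel gripper is mounted at the origin on the work surface. World frame = base frame: x ahead of the robot, y to its left, z up, the work surface at z = 0. Lengths are in m, angles in rad, forces in N, time in s.
With the tool pointing down it reaches from about 0.4 to 0.85 m from the base axis. Payload 4.5 kg.
Tool frame: the origin (TCP) lies at the very end of the fingers, on their centre line; the grasp point (between the pads) lies 19 mm behind it; z points along the fingers, y is the line along which they close (so a half turn about z gives the same grasp; the last joint's range is limited). The gripper opens to 88 mm and grips with 3 to 60 N. Pads are 18 mm wide; open, the fingers measure 123 mm over their backs; the gripper's body (75 mm by 187 mm) begins 45 mm behind the grasp point.
Start: joints at [1.143, 0.689, -0.195, 1.565, 0.157, 0.902, -0.215], TCP at [0.279, -0.56, 0.239] pointing down, gripper open.
Joint ranges: [-3.01, 3.01], [-0.46, 2.08], [-1.47, 1.51], [0.13, 2.56], [-1, 4.14], [0.04, 2.09], [-2.66, 2.66]. Speed limits (rad/s): [2.57, 2.57, 3.14, 3.14, 3.14, 3.14, 3.14].

### API

Orientations are given as a unit quaternion [x, y, z, w].
In Python, from plant import r, optics gives the robot as it stands.
- The arm moves only by the tool servo_tool, never from a script. Its arguments are lists of equal length, an entry for each row: "translation": the shift along the tool's x, y, z in m, a list of three; "turn": the turn, a rotation vector about the tool's x, y, z in rad, a list of three. In form: {"translation": [[dx, dy, dz], ...], "turn": [[rx, ry, rz], ...]}. A call has 1 to 10 rows; each row shifts and turns the commanded pose from where the row before left it, along the tool's axes as they then stand; what a row does not reach is not made up. A row lasts 1/8 s, in which the tool goes at most 62.5 mm and 10.7 degrees, less where a joint would pass 70% of its speed; a pose out of reach is approached as far as the arm can. A call is refused whole if a number of a shift passes 0.0625 or a number of a turn 0.188, either way. A call with a gripper value outside its range is refused whole. "grip" is the opening, from 0 (shut) to 1 (fully open), set as the call begins (left out, the last holds). The fingers move at their own pace and stop on an object; "grip_force" is the grip in N (left out, the last holds). Time passes only in rows, so rows that do not move let the fingers close. It gives the time, the measured TCP pose, the force, the opening and the grip force at its end, in the units of the state.
- r.get_state(): the state, without advancing time (a new reading comes with each control period).
- optics.snapshot(name): name is "scene" or "top" or "wrist"; returns a dict with "img" (384x512x3 uint8, red, green, blue), "z_map" (384x512 float32, m along the optical axis (not along the pixel's ray), 0 where there is no reading), "mtx" (3x3 intrinsics, pixels), "R" (3x3) and "t" (3): a world point X has camera coordinates R X + t. Camera axes: x right, y down, z forward; pixel columns grow to the right and rows downward; lengths in m; the calibration is good to about 2 mm. The wrist camera is an equidistant fisheye: a pixel r from the principal point sees the ray r / f radians off the axis. A picture is of the moment at which its call begins.
- r.finish_job(): hands the job in; it is judged then, once.
The state is a dict: "clock": time; "q": joint angles; "qd": joint speeds; "joint_torque": joint torques, N m; "tool_pos": TCP position; "eef_rot": TCP orientation; "contact_force": force on the tool from outside, world axes, zero at the start; "moment": the same for the moment, N m; "opening": opening from 0.0 (shut) to 1.0 (fully open); "finger_force": force on a finger pad.
Only numpy, scipy, OpenCV 4.12 (cv2) and the standard library are available. Lean on these libraries where they do the work, as an engineer would, in place of code of your own. Each camera call takes 0.05 s, during which the arm holds its last target. There are 200 camera calls.

## Working session

There is one attempt and no reset: what is moved stays moved. The work goes in short steps, Python scripts to look and compute and a tool call to move; the robot and the scene stay as the last step left them, time stands still between calls to the robot, and variables do not carry over. Pictures are saved under pics/ and viewed, at most 14 in all, crops included, and the job is handed in when it is done.

Besides the shell and the picture viewer there is one more tool, called after "Call:" in YAML: its name, and indented under it one key for each argument. servo_tool: Moves the arm, as the interface text tells. Its arguments: {"type":"object","properties":{"translation":{"type":"array"},"turn":{"type":"array"},"grip":{"type":"number"},"grip_force":{"type":"number"}},"required":["translation","turn"]}

```bash
mkdir -p pics; ls
cat > h.py <<'E'
from plant import r, optics
import numpy as np, cv2
def snap(n,f):
    s=optics.snapshot(n); np.savez(f'pics/{f}.npz',**s); cv2.imwrite(f'pics/{f}.png',s['img'][:,:,::-1]); return s
def world(s,u,v,z=None):
    K=np.array(s['mtx']);R=np.array(s['R']);t=np.array(s['t'])
    ray=np.linalg.inv(K)@[u,v,1]
    if z is None:
        d=s['z_map'][int(round(v)),int(round(u))]; return R.T@(ray*d-t)
    c=-R.T@t; w=R.T@ray; return c+w*(z-c[2])/w[2]
E
python3 - <<'E'
from h import *
a=snap('top','top0');b=snap('scene','scene0')
s=r.get_state();print(s['clock'],s['tool_pos'],s['eef_rot'],s['opening'],s['contact_force'])
print(-a['R'].T@a['t'],a['R'],a['mtx'])
im=cv2.imread('pics/top0.png');cv2.imwrite('pics/top0b.png',cv2.resize(im,(800,600),interpolation=cv2.INTER_CUBIC))
E
```

```text
pics
0.1 [ 0.27819977 -0.5590816   0.23801115] [ 9.73445227e-01  2.28918735e-01 -2.43950814e-04 -7.37591304e-04] 1.0004299279396325 [ 0.06312035 -0.27925453 -0.07586727]
[ 0.39392172 -0.02125069  1.46913766] [[ 0.01479202 -0.99986733 -0.00682007]
 [-0.99825366 -0.01437732 -0.05729682]
 [ 0.05719117  0.0076557  -0.99833389]] [[456.83056313   0.         253.10976225]
 [  0.         456.83056313 194.89237334]
 [  0.           0.           1.        ]]
```

View pics/top0b.png

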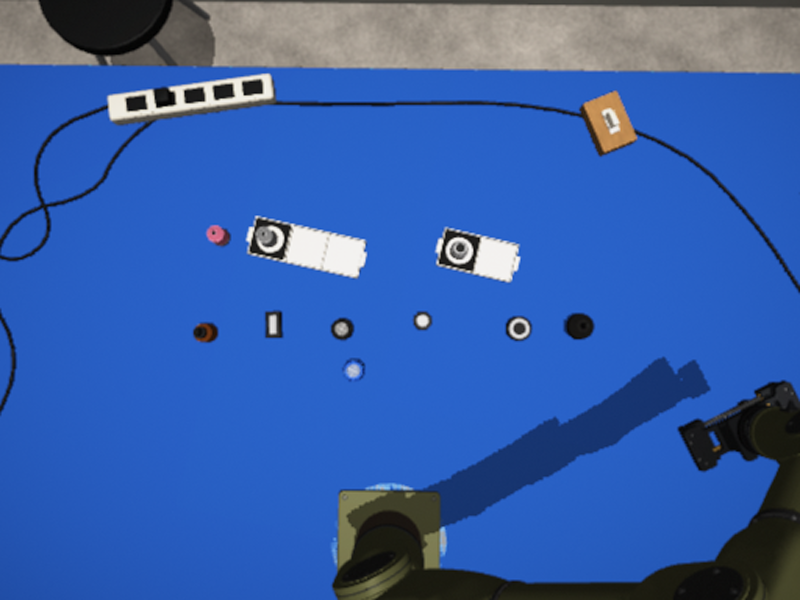

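View pics/scene0.png

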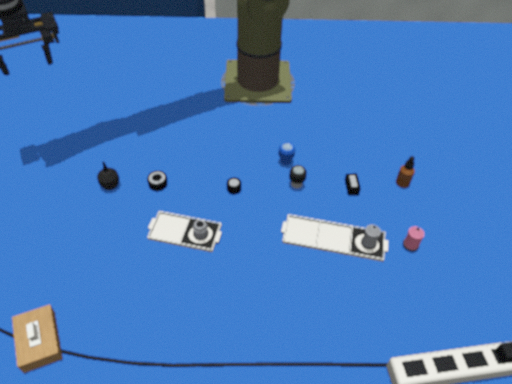

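Top view (800-px scale): the tall objective is at (266,237) and its pink look-alike at (217,235). The short objective is at (460,249). The eyepiece is at (342,328) and its blue look-alike at (353,369). The small round sample is at (422,321), against the big ring sample at (518,328). The bar is at (274,324), the bottle at (205,332) and the blower at (579,326). I'll check these in one close crop.

```bash
cat > m.py <<'E'
from h import *
def heights(s):
    v,u=np.mgrid[0:384,0:512]; K=s['mtx'];d=s['z_map']
    c=np.stack([(u-K[0,2])/K[0,0]*d,(v-K[1,2])/K[1,1]*d,d],-1)
    return (c-s['t'])@s['R']
E
python3 - <<'E'
from m import *
s=dict(np.load('pics/top0.npz')); im=s['img'];W=heights(s)
c=im[125:250,118:388,::-1];cv2.imwrite('pics/crop.png',cv2.resize(c,None,fx=2.95,fy=2.95,interpolation=cv2.INTER_CUBIC))
print('bench z',np.median(W[190:240,230:260,2]))
Z=W[...,2].copy(); m=((Z>0.014)&(W[...,0]>0.3)&(W[...,0]<0.8)&(abs(W[...,1])<0.5)).astype(np.uint8)
n,l,st,ce=cv2.connectedComponentsWithStats(m)
for i in range(1,n):
    if st[i,4]<15: continue
    P=W[l==i]; top=P[:,2].max(); Q=P[P[:,2]>np.percentile(P[:,2],60)-0.003]
    print(ce[i].round(1),st[i,4],'top',top.round(3),'mid all',((P.max(0)+P.min(0))/2).round(4),'ext',(P.max(0)-P.min(0)).round(3),'mean',P.mean(0).round(4))
# trays: white/tray-level
hsv=cv2.cvtColor(im,cv2.COLOR_RGB2HSV)
m=((hsv[...,1]<110)&(W[...,0]>0.55)&(W[...,0]<0.75)&(abs(W[...,1])<.35)).astype(np.uint8)
n,l,st,ce=cv2.connectedComponentsWithStats(m)
for i in range(1,n):
    if st[i,4]>150:
        P=np.argwhere(l==i)[:,::-1].astype(np.float32);b=cv2.minAreaRect(P);print(st[i],b, [world(s,*q,0.01)[:2].round(4).tolist() for q in cv2.boxPoints(b)])
E
```

```text
bench z -0.0002510020878159667
[387.6  96.1] 15 top 0.041 mid all [ 0.7969 -0.4351  0.0297] ext [0.006 0.016 0.023] mean [ 0.798  -0.4344  0.0297]
[139.1 149.6] 125 top 0.07 mid all [0.6134 0.3517 0.043 ] ext [0.033 0.034 0.054] mean [0.612  0.3486 0.0515]
[170.3 150.6] 129 top 1.469 mid all [0.5107 0.1302 0.7421] ext [0.233 0.303 1.454] mean [0.6082 0.2485 0.0633]
[294.  158.8] 97 top 0.053 mid all [ 0.5919 -0.1371  0.0336] ext [0.03  0.034 0.038] mean [ 0.5913 -0.1372  0.0396]
[174.7 206.9] 168 top 0.033 mid all [0.4348 0.2374 0.0236] ext [0.051 0.032 0.018] mean [0.435  0.2374 0.0245]
[270.5 204.5] 113 top 0.033 mid all [ 0.447  -0.0656  0.0249] ext [0.035 0.035 0.017] mean [ 0.447  -0.0655  0.0245]
[371.1 208.1] 241 top 1.469 mid all [ 0.4297 -0.2142  0.7427] ext [0.072 0.386 1.453] mean [ 0.4393 -0.3749  0.0577]
[218.8 209.7] 159 top 0.061 mid all [0.4283 0.0958 0.0461] ext [0.041 0.043 0.03 ] mean [0.4274 0.0955 0.0522]
[332.1 209.4] 199 top 1.469 mid all [ 0.4261 -0.1534  0.7417] ext [0.064 0.264 1.455] mean [ 0.434  -0.2589  0.0317]
[131.  212.2] 148 top 0.096 mid all [0.4165 0.3723 0.0556] ext [0.037 0.037 0.081] mean [0.4158 0.3665 0.057 ]
[226.4 236.3] 159 top 0.061 mid all [0.3448 0.0702 0.0456] ext [0.04  0.04  0.032] mean [0.3455 0.0703 0.0522]
[ 157  138   78   35 1828] ((195.6764678955078, 157.70587158203125), (77.55264282226562, 25.597793579101562), 12.528807640075684) [[0.5796, 0.307], [0.661, 0.2913], [0.6097, 0.046], [0.5288, 0.0624]]
[ 279  145   54   29 1189] ((305.255615234375, 162.55899047851562), (54.116188049316406, 25.559030532836914), 12.994616508483887) [[0.562, -0.0823], [0.6428, -0.0999], [0.6057, -0.2695], [0.5252, -0.2515]]
```

View pics/crop.png

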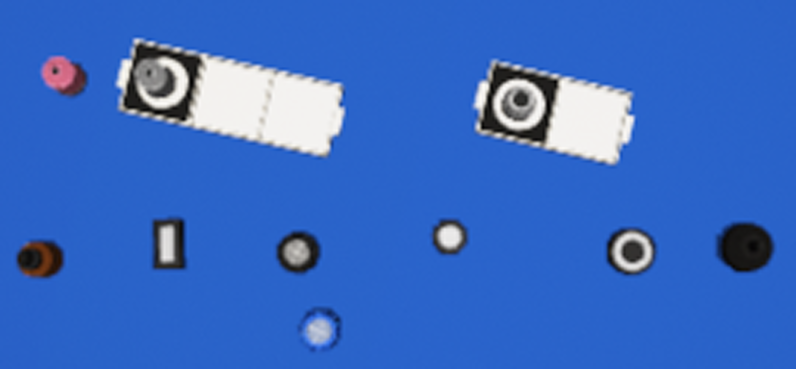

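The crop confirms the choices: steel tall objective (155,75), short objective (519,100), dark eyepiece (298,251), small round sample (450,237), bar (169,244). The pink, blue and ring-topped objects are excluded. Next I'll refine the tray frames and object centres.

```bash
cat > t.py <<'E'
from m import *
s=dict(np.load('pics/top0.npz'));W=heights(s);W[s['z_map']<=0]=np.nan
f=lambda u,v,z:world(s,(u+.5)/2.95-.5+118,(v+.5)/2.95-.5+125,z)
C={}
for n,c,l in (('long',[(134,38),(344,85),(328,157),(119,110)],.077),('short',[(492,60),(633,93),(617,164),(476,131)],.0385)):
    P=np.array([f(*q,.01)[:2] for q in c]); o=P.mean(0); y=(P[0]+P[3]-P[1]-P[2])/2; x=(P[0]+P[1]-P[2]-P[3])/2
    e=y/np.linalg.norm(y); print(n,o.round(4),'len',np.linalg.norm(y).round(4),np.linalg.norm(x).round(4),'yaw',np.arctan2(-e[0],e[1]).round(3))
    print(' seat',(o+l*e).round(4),'bay',(o-l*e).round(4))
print('holes',f(164,81,.003),f(519,103,.003))
# tops
for n,u,v,lo,hi in (('tall',170,150,.05,.08),('short',294,158,.036,.06),('eye',219,210,.045,.07),('round',270,204,.021,.04),('bar',175,207,.021,.04),('big',323,209,.021,.04),('blower',371,208,.02,.1)):
    A=W[v-12:v+13,u-12:u+13].reshape(-1,3);A=A[(A[:,2]>lo)&(A[:,2]<hi)]
    print(n,len(A),A.mean(0).round(4),((A.max(0)+A.min(0))/2).round(4),(A.max(0)-A.min(0)).round(3))
    if n=='bar':
        b=cv2.minAreaRect(A[:,:2].astype(np.float32)*1000);print(b)
        w,V=np.linalg.eigh(np.cov(A[:,:2].T));print('long axis',np.arctan(V[1,1]/V[0,1]))
E
python3 t.py
```

```text
long [0.5947 0.1754] len 0.2348 0.0807 yaw -0.208
 seat [0.6106 0.2507] bay [0.5789 0.1001]
short [ 0.5837 -0.177 ] len 0.1573 0.0797 yaw -0.218
 seat [ 0.592  -0.1395] bay [ 0.5754 -0.2146]
holes [0.61279056 0.25040504 0.003     ] [ 0.59390935 -0.13897984  0.003     ]
tall 93 [0.6117 0.2526 0.0612] [0.6118 0.2543 0.0624] [0.031 0.032 0.022]
short 72 [ 0.5929 -0.138   0.0435] [ 0.5925 -0.1388  0.0446] [0.029 0.029 0.016]
eye 149 [0.4277 0.096  0.0529] [0.4283 0.0966 0.0533] [0.041 0.041 0.016]
round 102 [ 0.4474 -0.0657  0.0251] [ 0.447  -0.0656  0.0273] [0.035 0.035 0.012]
bar 150 [0.4346 0.2379 0.0251] [0.4348 0.2381 0.027 ] [0.051 0.03  0.012]
((434.76153564453125, 238.05931091308594), (51.130218505859375, 29.406938552856445), 1.6542351245880127)
long axis 0.11761045159147591
big 129 [ 0.4341 -0.2549  0.0255] [ 0.4341 -0.2538  0.0273] [0.048 0.032 0.013]
blower 237 [ 0.4397 -0.378   0.0462] [ 0.4403 -0.3815  0.0552] [0.05  0.051 0.065]
```

Call:
servo_tool:
  translation:
    - [0, 0, 0]
    - [0, 0, 0]
    - [0, 0, 0]
    - [0, 0, 0]
    - [0, 0, 0]
    - [0.04, 0.018, 0.01]
    - [0.04, 0.018, 0.01]
    - [0.04, 0.018, 0.01]
    - [0.04, 0.018, 0.01]
    - [0.04, 0.018, 0.01]
  turn:
    - [0, 0, -0.18]
    - [0, 0, -0.18]
    - [0, 0, -0.18]
    - [0, 0, -0.18]
    - [0, 0, -0.18]
    - [0, 0, 0]
    - [0, 0, 0]
    - [0, 0, 0]
    - [0, 0, 0]
    - [0, 0, 0]
  grip: 1
  grip_force: 20

```text
clock: 1.35
tool_pos: [0.4085, -0.3813, 0.1881]
eef_rot: [0.777, 0.629, -0.0, -0.0]
contact_force: [-0.7, -0.8, 0.2]
opening: 1.002
finger_force: 0.0
```

```bash
cat > d.py <<'E'
import sys
from h import *
from scipy.spatial.transform import Rotation as R
def go(x,y,z,phi=None):
    s=r.get_state();q=R.from_quat(s['eef_rot']).as_matrix();p=s['tool_pos']
    ph=np.arctan2(q[1,1],q[0,1]);print('t',round(s['clock'],2),'p',p.round(4),'phi',ph.round(4),'tilt',np.arccos(-q[2,2]).round(4),'open',round(s['opening'],3),'ff',s['finger_force'])
    print('tool delta',(q.T@(np.array([x,y,z])-p)).round(4), '' if phi is None else 'turn z %.3f'%(-(phi-ph)))
if len(sys.argv)>3: go(*map(float,sys.argv[1:]))
E
python3 d.py .5925 -.1387 .06 -.213
```

```text
t 1.35 p [ 0.4085 -0.3813  0.1881] phi -0.2093 tilt 0.0005 open 1.002 ff 0.0
tool delta [0.2755 0.1296 0.1281] turn z 0.004
```

Call:
servo_tool:
  translation:
    - [0.039, 0.0185, 0.018]
    - [0.039, 0.0185, 0.018]
    - [0.039, 0.0185, 0.018]
    - [0.039, 0.0185, 0.018]
    - [0.039, 0.0185, 0.018]
    - [0.039, 0.0185, 0.018]
    - [0.039, 0.0185, 0.018]
    - [0, 0, 0]
    - [0, 0, 0]
  turn:
    - [0, 0, 0]
    - [0, 0, 0]
    - [0, 0, 0]
    - [0, 0, 0]
    - [0, 0, 0]
    - [0, 0, 0]
    - [0, 0, 0]
    - [0, 0, 0]
    - [0, 0, 0]

```text
clock: 2.48
tool_pos: [0.5905, -0.1433, 0.0624]
eef_rot: [0.777, 0.629, -0.001, -0.0]
contact_force: [-0.1, -0.2, 0.0]
opening: 1.003
finger_force: 0.0
```

```bash
python3 d.py .5925 -.1387 .014
python3 - <<'E'
from h import *
s=snap('wrist','w1');print(s['mtx'],s['R'],s['t'])
E
```

```text
t 2.48 p [ 0.5905 -0.1433  0.0624] phi -0.2094 tilt 0.0019 open 1.003 ff 0.0
tool delta [0.005  0.001  0.0484] 
[[297.31863964   0.         254.31172976]
 [  0.         297.31863964 187.55452003]
 [  0.           0.           1.        ]] [[ 0.9783686  -0.20686602 -0.00115248]
 [-0.19534079 -0.92566536  0.32401484]
 [-0.06809447 -0.31678082 -0.9460513 ]] [-0.60877765 -0.00466421  0.21847556]
```

View pics/w1.png

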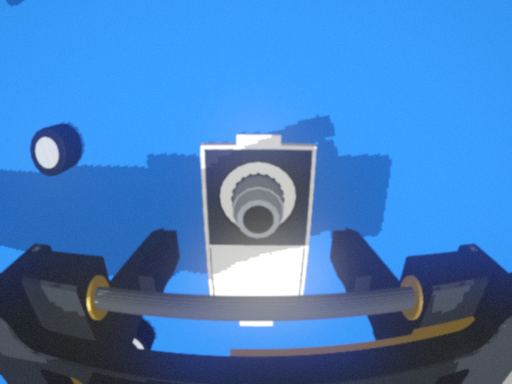

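The wrist view shows the short objective at (258,220), centred between the fingers, and the short tray aligned with the tool. Next I descend and grip.

Call:
servo_tool:
  translation:
    - [0.005, 0.001, 0.016]
    - [0, 0, 0.016]
    - [0, 0, 0.016]
    - [0, 0, 0]
  turn:
    - [0, 0, 0]
    - [0, 0, 0]
    - [0, 0, 0]
    - [0, 0, 0]

```text
clock: 3.02
tool_pos: [0.5919, -0.1377, 0.0128]
eef_rot: [0.777, 0.629, -0.001, -0.001]
contact_force: [0.8, -0.5, -0.2]
opening: 1.003
finger_force: 0.0
```

Call:
servo_tool:
  translation:
    - [0, 0, 0]
    - [0, 0, 0]
    - [0, 0, 0]
    - [0, 0, 0]
    - [0, 0, 0]
    - [0, 0, 0]
  turn:
    - [0, 0, 0]
    - [0, 0, 0]
    - [0, 0, 0]
    - [0, 0, 0]
    - [0, 0, 0]
    - [0, 0, 0]
  grip: 0.2
  grip_force: 20

```text
clock: 3.78
tool_pos: [0.5935, -0.1377, 0.0148]
eef_rot: [0.777, 0.629, 0.0, 0.0]
contact_force: [-0.2, 0.4, 0.1]
opening: 0.377
finger_force: 20.0
```

```bash
python3 d.py .5754 -.2146 .05
```

```text
t 3.77 p [ 0.5935 -0.1377  0.0148] phi -0.209 tilt 0.0003 open 0.377 ff 19.999586194753647
tool delta [-0.079  -0.0017 -0.0352]
```

Call:
servo_tool:
  translation:
    - [0, 0, -0.015]
    - [0, 0, -0.015]
    - [-0.02, 0, 0]
    - [-0.02, -0.001, 0]
    - [-0.02, -0.001, 0]
    - [-0.018, 0, 0]
    - [0, 0, 0.014]
    - [0, 0, 0.01]
    - [0, 0, 0.005]
    - [0, 0, 0]
  turn:
    - [0, 0, 0]
    - [0, 0, 0]
    - [0, 0, 0]
    - [0, 0, 0]
    - [0, 0, 0]
    - [0, 0, 0]
    - [0, 0, 0]
    - [0, 0, 0]
    - [0, 0, 0]
    - [0, 0, 0]

```text
clock: 5.03
tool_pos: [0.5755, -0.2122, 0.0153]
eef_rot: [0.776, 0.63, 0.0, -0.0]
contact_force: [-0.5, -0.2, -1.7]
opening: 0.38
finger_force: 20.0
```

Call:
servo_tool:
  translation:
    - [0, 0, 0]
    - [0, 0, 0]
    - [0, 0, 0]
    - [0, 0, 0]
    - [0, 0, -0.05]
    - [0, 0, -0.05]
  turn:
    - [0, 0, 0]
    - [0, 0, 0]
    - [0, 0, 0]
    - [0, 0, 0]
    - [0, 0, 0]
    - [0, 0, 0]
  grip: 1

```text
clock: 5.78
tool_pos: [0.5748, -0.2134, 0.1164]
eef_rot: [0.777, 0.63, -0.0, -0.001]
contact_force: [0.9, -0.4, 0.1]
opening: 0.997
finger_force: 0.0
```

```bash
python3 d.py .6116 .253 .11
```

```text
t 5.78 p [ 0.5748 -0.2134  0.1164] phi -0.2088 tilt 0.0015 open 0.997 ff 0.0
tool delta [ 0.4639 -0.0606  0.0065]
```

Call:
servo_tool:
  translation:
    - [0.046, -0.006, 0]
    - [0.046, -0.006, 0]
    - [0.046, -0.006, 0]
    - [0.046, -0.006, 0]
    - [0.046, -0.006, 0]
    - [0.046, -0.006, 0]
    - [0.046, -0.006, 0]
    - [0.046, -0.006, 0]
    - [0.046, -0.006, 0]
    - [0.046, -0.006, 0]
  turn:
    - [0, 0, 0]
    - [0, 0, 0]
    - [0, 0, 0]
    - [0, 0, 0]
    - [0, 0, 0]
    - [0, 0, 0]
    - [0, 0, 0]
    - [0, 0, 0]
    - [0, 0, 0]
    - [0, 0, 0]

```text
clock: 7.02
tool_pos: [0.6119, 0.2503, 0.1158]
eef_rot: [0.777, 0.629, -0.0, 0.0]
contact_force: [0.2, -0.1, -0.8]
opening: 1.0
finger_force: 0.0
```

Call:
servo_tool:
  translation:
    - [0, 0, 0]
    - [0, 0, 0]
  turn:
    - [0, 0, 0]
    - [0, 0, 0]

```text
clock: 7.28
tool_pos: [0.6119, 0.2478, 0.1155]
eef_rot: [0.777, 0.629, -0.001, 0.001]
contact_force: [0.1, -1.5, 0.1]
opening: 1.002
finger_force: 0.0
```

```bash
python3 d.py .6116 .253 .026
python3 - <<'E'
from h import *
snap('wrist','w2')
E
```

```text
t 7.28 p [0.6119 0.2478 0.1155] phi -0.2091 tilt 0.0017 open 1.002 ff 0.0
tool delta [ 0.0052 -0.0013  0.0895]
```

View pics/w2.png

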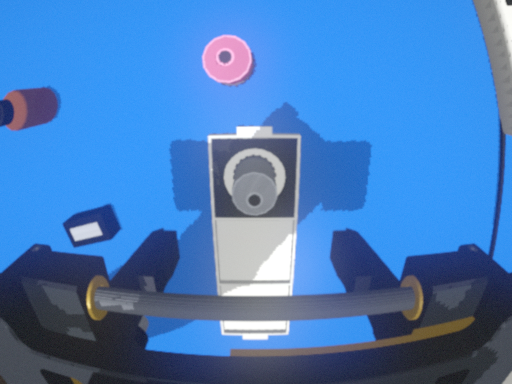

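The steel tall objective at (254,185) is centred between the fingers, and the pink one at (228,58) is clear. I descend and grip.

Call:
servo_tool:
  translation:
    - [0.004, 0, 0.023]
    - [0, 0, 0.023]
    - [0, 0, 0.023]
    - [0, 0, 0.02]
    - [0, 0, 0]
  turn:
    - [0, 0, 0]
    - [0, 0, 0]
    - [0, 0, 0]
    - [0, 0, 0]
    - [0, 0, 0]

```text
clock: 7.95
tool_pos: [0.6113, 0.2515, 0.0242]
eef_rot: [0.777, 0.629, -0.002, -0.0]
contact_force: [-0.2, -0.3, 0.4]
opening: 1.001
finger_force: 0.0
```

Call:
servo_tool:
  translation:
    - [0, 0, 0]
    - [0, 0, 0]
    - [0, 0, 0]
    - [0, 0, 0]
    - [0, 0, 0]
    - [0, 0, 0]
    - [0, 0, -0.02]
    - [0, 0, -0.02]
    - [0, 0, -0.02]
    - [0, 0, 0]
  turn:
    - [0, 0, 0]
    - [0, 0, 0]
    - [0, 0, 0]
    - [0, 0, 0]
    - [0, 0, 0]
    - [0, 0, 0]
    - [0, 0, 0]
    - [0, 0, 0]
    - [0, 0, 0]
    - [0, 0, 0]
  grip: 0.2
  grip_force: 25

```text
clock: 9.2
tool_pos: [0.6144, 0.2536, 0.0895]
eef_rot: [0.777, 0.629, 0.002, 0.001]
contact_force: [0.2, -0.1, -3.3]
opening: 0.378
finger_force: 25.0
```

```bash
python3 d.py .593 -.1393 .09
python3 - <<'E'
from h import *
s=dict(np.load('pics/w1.npz'))
E
```

```text
t 9.2 p [0.6144 0.2536 0.0895] phi -0.2092 tilt 0.005 open 0.378 ff 25.000032344833016
tool delta [-0.3888  0.0606 -0.0015]
```

Call:
servo_tool:
  translation:
    - [-0.025, 0.004, 0]
    - [-0.042, 0.0065, 0]
    - [-0.044, 0.007, 0]
    - [-0.044, 0.007, 0]
    - [-0.044, 0.007, 0]
    - [-0.044, 0.007, 0]
    - [-0.044, 0.007, 0]
    - [-0.042, 0.006, 0]
    - [-0.035, 0.005, 0]
    - [-0.022, 0.003, 0]
  turn:
    - [0, 0, 0]
    - [0, 0, 0]
    - [0, 0, 0]
    - [0, 0, 0]
    - [0, 0, 0]
    - [0, 0, 0]
    - [0, 0, 0]
    - [0, 0, 0]
    - [0, 0, 0]
    - [0, 0, 0]

```text
clock: 10.45
tool_pos: [0.5886, -0.142, 0.0858]
eef_rot: [0.778, 0.628, -0.002, -0.0]
contact_force: [0.4, 0.7, -2.7]
opening: 0.379
finger_force: 25.0
```

Call:
servo_tool:
  translation:
    - [0, 0, 0]
    - [0, 0, 0]
  turn:
    - [0, 0, 0]
    - [0, 0, 0]

```text
clock: 10.7
tool_pos: [0.5905, -0.136, 0.0864]
eef_rot: [0.777, 0.63, 0.0, -0.001]
contact_force: [-0.1, 0.0, -3.6]
opening: 0.38
finger_force: 25.0
```

```bash
python3 d.py .593 -.1393 .027
python3 - <<'E'
from h import *
snap('wrist','w3')
E
```

```text
t 10.7 p [ 0.5905 -0.136   0.0864] phi -0.2083 tilt 0.0014 open 0.38 ff 25.000164974480867
tool delta [-0.0027  0.0032  0.0594]
```

View pics/w3.png

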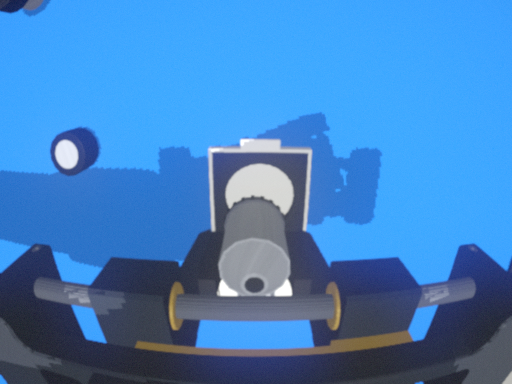

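The tall objective is held upright over the short tray's empty round seat (hole at (259,190)). I lower it.

Call:
servo_tool:
  translation:
    - [-0.003, 0.003, 0.015]
    - [0, 0, 0.015]
    - [0, 0, 0.015]
    - [0, 0, 0.008]
    - [0, 0, 0.004]
    - [0, 0, 0.001]
    - [0, 0, 0]
  turn:
    - [0, 0, 0]
    - [0, 0, 0]
    - [0, 0, 0]
    - [0, 0, 0]
    - [0, 0, 0]
    - [0, 0, 0]
    - [0, 0, 0]

```text
clock: 11.62
tool_pos: [0.5936, -0.1408, 0.0291]
eef_rot: [0.777, 0.629, 0.0, 0.0]
contact_force: [0.7, -0.4, -3.0]
opening: 0.379
finger_force: 25.0
```

Call:
servo_tool:
  translation:
    - [0, 0, 0.001]
    - [0, 0, 0.001]
    - [0, 0, 0]
  turn:
    - [0, 0, 0]
    - [0, 0, 0]
    - [0, 0, 0]

```text
clock: 12.0
tool_pos: [0.5933, -0.1408, 0.0268]
eef_rot: [0.777, 0.629, 0.0, 0.0]
contact_force: [0.2, 0.7, -4.0]
opening: 0.379
finger_force: 25.0
```

Call:
servo_tool:
  translation:
    - [0, 0, 0.001]
    - [0, 0, 0.001]
    - [0, 0, 0]
  turn:
    - [0, 0, 0]
    - [0, 0, 0]
    - [0, 0, 0]

```text
clock: 12.38
tool_pos: [0.5934, -0.1408, 0.0267]
eef_rot: [0.777, 0.629, 0.0, 0.0]
contact_force: [-3.4, 1.1, 12.7]
opening: 0.375
finger_force: 25.0
```

Call:
servo_tool:
  translation:
    - [0, 0, -0.001]
    - [0, 0, 0]
    - [0, 0, 0]
    - [0, 0, 0]
    - [0, 0, 0]
    - [0, 0, -0.03]
    - [0, 0, -0.03]
    - [0, 0, -0.03]
    - [0, 0, 0]
  turn:
    - [0, 0, 0]
    - [0, 0, 0]
    - [0, 0, 0]
    - [0, 0, 0]
    - [0, 0, 0]
    - [0, 0, 0]
    - [0, 0, 0]
    - [0, 0, 0]
    - [0, 0, 0]
  grip: 1

```text
clock: 13.5
tool_pos: [0.5949, -0.1409, 0.1179]
eef_rot: [0.777, 0.629, 0.002, 0.002]
contact_force: [0.4, 1.5, 0.0]
opening: 1.0
finger_force: 0.0
```

```bash
cat > c.py <<'E'
import sys
from m import *
s=snap('top','tc'+sys.argv[1]);W=heights(s);W[s['z_map']<=0]=np.nan
for a in sys.argv[2:]:
    x,y,lo,hi=map(float,a.split(','))
    m=(np.hypot(W[...,0]-x,W[...,1]-y)<.037)&(W[...,2]>lo)&(W[...,2]<hi);A=W[m]
    if len(A)<5: print(a,'none');continue
    print(a,len(A),'mid',((A.max(0)+A.min(0))/2).round(4)[:2],'mean',A.mean(0).round(4)[:2],'ext',(A.max(0)-A.min(0)).round(3),'top',A[:,2].max().round(3))
E
python3 c.py 1 .5754,-.2146,.036,.06 .593,-.139,.05,.08;python3 d.py .5754 -.2146 .07
```

```text
.5754,-.2146,.036,.06 none
.593,-.139,.05,.08 none
t 13.55 p [ 0.5937 -0.1409  0.1163] phi -0.2091 tilt 0.0017 open 0.998 ff 0.0
tool delta [-0.0759 -0.0027  0.0463]
```

Call:
servo_tool:
  translation:
    - [-0.025, -0.001, 0]
    - [-0.025, -0.001, 0]
    - [-0.024, 0, 0.02]
    - [0, 0, 0.025]
    - [0, 0, 0.025]
    - [0, 0, 0.022]
    - [0, 0, 0.008]
    - [0, 0, 0]
  turn:
    - [0, 0, 0]
    - [0, 0, 0]
    - [0, 0, 0]
    - [0, 0, 0]
    - [0, 0, 0]
    - [0, 0, 0]
    - [0, 0, 0]
    - [0, 0, 0]

```text
clock: 14.55
tool_pos: [0.5751, -0.2126, 0.0144]
eef_rot: [0.777, 0.63, -0.001, -0.001]
contact_force: [-1.3, 0.1, 0.2]
opening: 0.999
finger_force: 0.0
```

Call:
servo_tool:
  translation:
    - [0, 0, 0]
    - [0, 0, 0]
    - [0, 0, 0]
    - [0, 0, 0]
    - [0, 0, 0]
    - [0, 0, 0]
    - [0, 0, -0.02]
    - [0, 0, -0.04]
    - [0, 0, -0.04]
    - [0, 0, 0]
  turn:
    - [0, 0, 0]
    - [0, 0, 0]
    - [0, 0, 0]
    - [0, 0, 0]
    - [0, 0, 0]
    - [0, 0, 0]
    - [0, 0, 0]
    - [0, 0, 0]
    - [0, 0, 0]
    - [0, 0, 0]
  grip: 0.2
  grip_force: 25

```text
clock: 15.8
tool_pos: [0.5784, -0.2133, 0.12]
eef_rot: [0.777, 0.629, 0.002, 0.003]
contact_force: [-0.7, -0.0, -1.6]
opening: 0.376
finger_force: 25.4
```

```bash
python3 d.py .6116 .2506 .07;  python3 - <<'E'
from h import *
snap('wrist','w4')
E
```

```text
t 15.8 p [ 0.5784 -0.2133  0.12  ] phi -0.2093 tilt 0.0075 open 0.376 ff 25.403109770268202
tool delta [ 0.4607 -0.0643  0.0493]
```

View pics/w4.png

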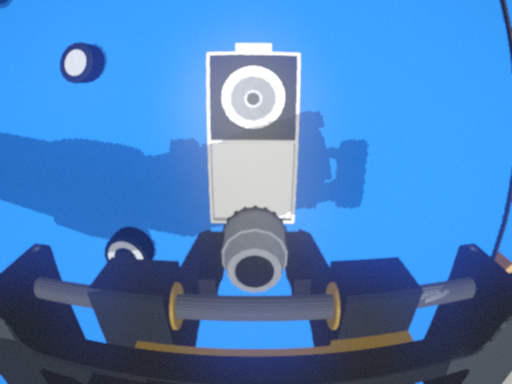

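The tall objective sits concentric in its seat at (253,98), and the short one is held upright at (253,260). I carry it to the long tray.

Call:
servo_tool:
  translation:
    - [0.025, -0.003, 0]
    - [0.048, -0.006, 0]
    - [0.052, -0.007, 0]
    - [0.053, -0.007, 0]
    - [0.053, -0.007, 0]
    - [0.053, -0.007, 0]
    - [0.053, -0.007, 0]
    - [0.053, -0.007, 0.015]
    - [0.045, -0.007, 0.02]
    - [0.025, -0.004, 0.02]
  turn:
    - [0, 0, 0]
    - [0, 0, 0]
    - [0, 0, 0]
    - [0, 0, 0]
    - [0, 0, 0]
    - [0, 0, 0]
    - [0, 0, 0]
    - [0, 0, 0]
    - [0, 0, 0]
    - [0, 0, 0]

```text
clock: 17.1
tool_pos: [0.609, 0.2538, 0.059]
eef_rot: [0.776, 0.631, -0.0, -0.001]
contact_force: [0.7, 0.3, -1.9]
opening: 0.377
finger_force: 25.4
```

Call:
servo_tool:
  translation:
    - [0, 0, 0]
    - [0, 0, 0]
    - [0, 0, 0]
  turn:
    - [0, 0, 0]
    - [0, 0, 0]
    - [0, 0, 0]

```text
clock: 17.48
tool_pos: [0.6116, 0.2476, 0.0614]
eef_rot: [0.778, 0.628, -0.0, 0.001]
contact_force: [-0.2, -0.1, -1.4]
opening: 0.382
finger_force: 25.4
```

```bash
python3 d.py .6116 .2506 .016
```

```text
t 17.48 p [0.6116 0.2476 0.0614] phi -0.2118 tilt 0.0018 open 0.382 ff 25.40328422561288
tool delta [ 0.003  -0.0007  0.0454]
```

Call:
servo_tool:
  translation:
    - [0.003, -0.001, 0.012]
    - [0, 0, 0.014]
    - [0, 0, 0.012]
    - [0, 0, 0.005]
    - [0, 0, 0.002]
    - [0, 0, 0]
  turn:
    - [0, 0, 0]
    - [0, 0, 0]
    - [0, 0, 0]
    - [0, 0, 0]
    - [0, 0, 0]
    - [0, 0, 0]

```text
clock: 18.23
tool_pos: [0.6106, 0.2534, 0.016]
eef_rot: [0.777, 0.63, 0.0, 0.0]
contact_force: [0.8, 0.2, -2.5]
opening: 0.376
finger_force: 25.4
```

Call:
servo_tool:
  translation:
    - [0, 0, 0]
    - [0, 0, 0]
  turn:
    - [0, 0, 0]
    - [0, 0, 0]

```text
clock: 18.48
tool_pos: [0.6106, 0.2534, 0.0158]
eef_rot: [0.777, 0.629, 0.0, 0.0]
contact_force: [0.8, -1.0, -0.9]
opening: 0.375
finger_force: 25.4
```

Within about 1 mm of the floor: one more millimetre, then release and retreat towards the eyepiece.

Call:
servo_tool:
  translation:
    - [0, 0, 0.001]
    - [0, 0, 0]
  turn:
    - [0, 0, 0]
    - [0, 0, 0]

```text
clock: 18.73
tool_pos: [0.6107, 0.2534, 0.0158]
eef_rot: [0.777, 0.629, 0.0, 0.0]
contact_force: [-1.7, -0.4, 6.1]
opening: 0.377
finger_force: 25.0
```

Call:
servo_tool:
  translation:
    - [0, 0, 0]
    - [0, 0, 0]
    - [0, 0, 0]
    - [0, 0, 0]
    - [0, 0, -0.03]
    - [0, 0, -0.04]
    - [0, 0, -0.04]
    - [0, 0, 0]
  turn:
    - [0, 0, 0]
    - [0, 0, 0]
    - [0, 0, 0]
    - [0, 0, 0]
    - [0, 0, 0]
    - [0, 0, 0]
    - [0, 0, 0]
    - [0, 0, 0]
  grip: 1

```text
clock: 19.73
tool_pos: [0.6126, 0.2544, 0.1282]
eef_rot: [0.777, 0.629, 0.003, 0.001]
contact_force: [-0.4, -0.4, 0.0]
opening: 0.996
finger_force: 0.0
```

```bash
python3 d.py .428 .096 .09
```

```text
t 19.73 p [0.6126 0.2544 0.1282] phi -0.2094 tilt 0.007 open 0.996 ff 0.0
tool delta [-0.1935 -0.1479  0.0365]
```

Call:
servo_tool:
  translation:
    - [-0.02, -0.016, 0]
    - [-0.038, -0.03, 0]
    - [-0.042, -0.031, 0]
    - [-0.042, -0.031, 0]
    - [-0.032, -0.025, 0]
    - [-0.02, -0.015, 0.01]
    - [0, 0, 0.02]
    - [0, 0, 0]
    - [0, 0, 0]
  turn:
    - [0, 0, 0]
    - [0, 0, 0]
    - [0, 0, 0]
    - [0, 0, 0]
    - [0, 0, 0]
    - [0, 0, 0]
    - [0, 0, 0]
    - [0, 0, 0]
    - [0, 0, 0]
  grip: 0.74

```text
clock: 20.85
tool_pos: [0.4255, 0.0945, 0.0947]
eef_rot: [0.777, 0.63, -0.0, -0.0]
contact_force: [0.7, 0.5, -0.2]
opening: 0.741
finger_force: 0.0
```

```bash
python3 d.py .428 .096 .018;  python3 - <<'E'
from h import *
snap('wrist','w5')
E
```

```text
t 20.85 p [0.4255 0.0945 0.0947] phi -0.2086 tilt 0.0002 open 0.741 ff 0.0
tool delta [0.002  0.0022 0.0767]
```

View pics/w5.png

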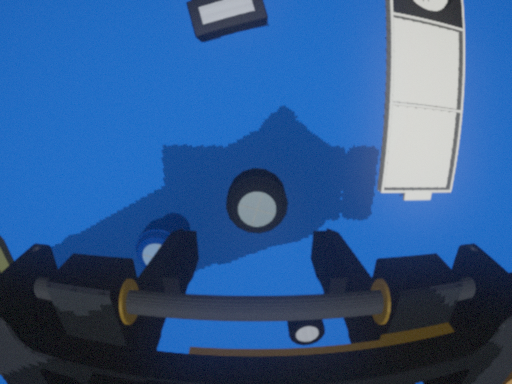

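The black eyepiece at (256,200) is centred and the blue one at (155,250) is clear of the finger. I descend and grip.

Call:
servo_tool:
  translation:
    - [0.002, 0.002, 0.025]
    - [0, 0, 0.025]
    - [0, 0, 0.02]
    - [0, 0, 0.007]
    - [0, 0, 0]
  turn:
    - [0, 0, 0]
    - [0, 0, 0]
    - [0, 0, 0]
    - [0, 0, 0]
    - [0, 0, 0]

```text
clock: 21.52
tool_pos: [0.4296, 0.0954, 0.034]
eef_rot: [0.777, 0.63, -0.003, -0.0]
contact_force: [-0.4, -0.4, -0.3]
opening: 0.741
finger_force: 0.0
```

Call:
servo_tool:
  translation:
    - [0, 0, 0]
    - [0, 0, 0]
    - [0, 0, 0]
    - [0, 0, 0]
    - [0, 0, -0.015]
    - [0, 0, -0.02]
    - [0, 0, -0.02]
    - [0, 0, 0]
    - [0, 0, 0]
  turn:
    - [0, 0, 0]
    - [0, 0, 0]
    - [0, 0, 0]
    - [0, 0, 0]
    - [0, 0, 0]
    - [0, 0, 0]
    - [0, 0, 0]
    - [0, 0, 0]
    - [0, 0, 0]
  grip: 0.3
  grip_force: 18

```text
clock: 22.65
tool_pos: [0.4293, 0.0951, 0.0883]
eef_rot: [0.777, 0.629, -0.004, -0.0]
contact_force: [0.5, -0.5, -1.3]
opening: 0.481
finger_force: 18.0
```

```bash
python3 d.py .595 .1755 .08
```

```text
t 22.65 p [0.4293 0.0951 0.0883] phi -0.2091 tilt 0.0083 open 0.481 ff 17.995290756225586
tool delta [0.1131 0.1454 0.0068]
```

Call:
servo_tool:
  translation:
    - [0.008, 0.01, 0]
    - [0.015, 0.019, 0]
    - [0.02, 0.026, 0]
    - [0.023, 0.03, 0]
    - [0.023, 0.029, 0]
    - [0.016, 0.02, 0]
    - [0.008, 0.011, 0.01]
    - [0, 0, 0.01]
    - [0, 0, 0]
    - [0, 0, 0]
  turn:
    - [0, 0, 0]
    - [0, 0, 0]
    - [0, 0, 0]
    - [0, 0, 0]
    - [0, 0, 0]
    - [0, 0, 0]
    - [0, 0, 0]
    - [0, 0, 0]
    - [0, 0, 0]
    - [0, 0, 0]

```text
clock: 23.9
tool_pos: [0.5938, 0.1754, 0.0673]
eef_rot: [0.777, 0.63, -0.004, -0.0]
contact_force: [-0.6, 0.8, -1.1]
opening: 0.48
finger_force: 18.0
```

```bash
python3 d.py .595 .1755 .037;  python3 - <<'E'
from h import *
print(r.get_state()['q'].round(3))
snap('wrist','w6')
E
```

```text
t 23.9 p [0.5938 0.1754 0.0673] phi -0.2082 tilt 0.0089 open 0.48 ff 17.99538105726242
tool delta [0.0005 0.0013 0.0302] 
[-0.062  0.969 -0.559  1.681  0.727  0.721 -1.204]
```

View pics/w6.png

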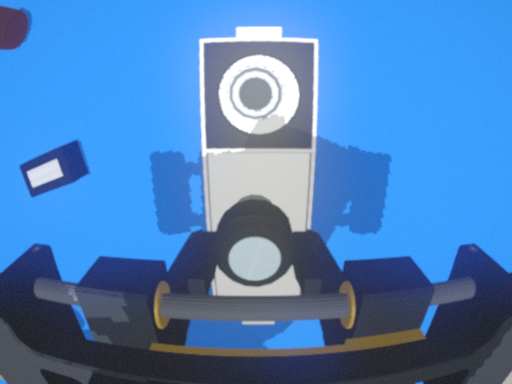

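The short objective is concentric in the long tray's seat at (257,94). The eyepiece is held upright over the middle bay, so I lower it.

Call:
servo_tool:
  translation:
    - [0, 0.001, 0.01]
    - [0, 0, 0.01]
    - [0, 0, 0.006]
    - [0, 0, 0.002]
    - [0, 0, 0]
    - [0, 0, 0.001]
    - [0, 0, 0]
  turn:
    - [0, 0, 0]
    - [0, 0, 0]
    - [0, 0, 0]
    - [0, 0, 0]
    - [0, 0, 0]
    - [0, 0, 0]
    - [0, 0, 0]

```text
clock: 24.82
tool_pos: [0.5955, 0.1755, 0.0387]
eef_rot: [0.777, 0.63, -0.004, -0.0]
contact_force: [-0.4, 0.2, -1.5]
opening: 0.481
finger_force: 18.0
```

Call:
servo_tool:
  translation:
    - [0, 0, 0.001]
    - [0, 0, 0]
  turn:
    - [0, 0, 0]
    - [0, 0, 0]

```text
clock: 25.08
tool_pos: [0.5954, 0.1754, 0.0375]
eef_rot: [0.777, 0.63, -0.004, -0.0]
contact_force: [0.1, -0.0, -1.4]
opening: 0.483
finger_force: 18.0
```

Call:
servo_tool:
  translation:
    - [0, 0, 0.001]
    - [0, 0, 0]
  turn:
    - [0, 0, 0]
    - [0, 0, 0]

```text
clock: 25.32
tool_pos: [0.5955, 0.1756, 0.0372]
eef_rot: [0.777, 0.63, -0.004, -0.0]
contact_force: [-1.4, -1.2, 4.9]
opening: 0.479
finger_force: 18.0
```

Call:
servo_tool:
  translation:
    - [0, 0, 0]
    - [0, 0, 0]
    - [0, 0, 0]
    - [0, 0, 0]
    - [0, 0, -0.03]
    - [0, 0, -0.03]
    - [0, 0, 0]
  turn:
    - [0, 0, 0]
    - [0, 0, 0]
    - [0, 0, 0]
    - [0, 0, 0]
    - [0, 0, 0]
    - [0, 0, 0]
    - [0, 0, 0]
  grip: 0.74

```text
clock: 26.2
tool_pos: [0.5973, 0.1767, 0.0987]
eef_rot: [0.777, 0.629, -0.002, 0.0]
contact_force: [-0.1, 0.1, 0.1]
opening: 0.74
finger_force: 0.0
```

```bash
python3 d.py .447 -.0656 .07
python3 - <<'E'
from h import *
from scipy.spatial.transform import Rotation as R
q=R.from_quat(r.get_state()['eef_rot'])
p=-.209;T=np.array([[-np.sin(p),np.cos(p),0],[np.cos(p),np.sin(p),0],[0,0,-1]]).T
print((q.inv()*R.from_matrix(T)).as_rotvec().round(4),r.get_state()['q'].round(3))
E
```

```text
t 26.2 p [0.5973 0.1767 0.0987] phi -0.209 tilt 0.0031 open 0.74 ff 0.0
tool delta [-0.2681 -0.0967  0.0295] 
[-0.0019  0.0025  0.    ] [-0.046  0.928 -0.589  1.664  0.693  0.772 -1.175]
```

Call:
servo_tool:
  translation:
    - [-0.02, -0.007, 0]
    - [-0.04, -0.015, 0]
    - [-0.045, -0.017, 0]
    - [-0.045, -0.017, 0]
    - [-0.045, -0.016, 0]
    - [-0.04, -0.014, 0.01]
    - [-0.022, -0.007, 0.02]
    - [-0.01, -0.003, 0]
    - [0, 0, 0]
    - [0, 0, 0]
  turn:
    - [0, 0, 0]
    - [0, 0, 0]
    - [0, 0, 0]
    - [0, 0, 0]
    - [0, 0, 0]
    - [0, 0, 0]
    - [0, 0, 0]
    - [0, 0, 0]
    - [0, 0, 0]
    - [0, 0, 0]

```text
clock: 27.45
tool_pos: [0.4476, -0.0643, 0.0689]
eef_rot: [0.776, 0.63, -0.003, -0.0]
contact_force: [0.2, 0.2, -1.7]
opening: 0.738
finger_force: 0.0
```

```bash
cat >> d.py <<'E'
q=R.from_quat(r.get_state()['eef_rot']);p=-.209;T=np.array([[-np.sin(p),np.cos(p),0],[np.cos(p),np.sin(p),0],[0,0,-1]]).T
print('corr',(q.inv()*R.from_matrix(T)).as_rotvec().round(4),'q',r.get_state()['q'].round(3))
E
python3 d.py .447 -.0656 .007
```

```text
t 27.45 p [ 0.4476 -0.0643  0.0689] phi -0.2074 tilt 0.0052 open 0.738 ff 0.0
tool delta [-0.0011 -0.0001  0.0619] 
corr [-0.0038  0.0036  0.0016] q [ 0.265  0.822 -0.366  2.194  1.035  0.313 -1.212]
```

Call:
servo_tool:
  translation:
    - [-0.001, 0, 0.015]
    - [0, 0, 0.015]
    - [0, 0, 0.012]
    - [0, 0, 0.008]
    - [0, 0, 0.005]
    - [0, 0, 0.003]
    - [0, 0, 0.003]
    - [0, 0, 0]
  turn:
    - [-0.004, 0.004, 0]
    - [0, 0, 0]
    - [0, 0, 0]
    - [0, 0, 0]
    - [0, 0, 0]
    - [0, 0, 0]
    - [0, 0, 0]
    - [0, 0, 0]

```text
clock: 28.45
tool_pos: [0.4465, -0.0662, 0.0075]
eef_rot: [0.777, 0.63, -0.0, -0.0]
contact_force: [0.2, -0.5, 0.1]
opening: 0.739
finger_force: 0.0
```

```bash
python3 d.py .447 -.0656 .007
```

```text
t 28.45 p [ 0.4465 -0.0662  0.0075] phi -0.2085 tilt 0.0009 open 0.739 ff 0.0
tool delta [0.0007 0.0004 0.0005] 
corr [-0.0009  0.0002  0.0005] q [ 0.14   0.94  -0.153  2.214  1.62   0.124 -1.779]
```

Call:
servo_tool:
  translation:
    - [0, 0, 0]
    - [0, 0, 0]
    - [0, 0, 0]
    - [0, 0, 0]
    - [0, 0, 0]
    - [0, 0, -0.015]
    - [0, 0, -0.02]
    - [0, 0, -0.02]
    - [0, 0, 0]
    - [0, 0, 0]
  turn:
    - [0, 0, 0]
    - [0, 0, 0]
    - [0, 0, 0]
    - [0, 0, 0]
    - [0, 0, 0]
    - [0, 0, 0]
    - [0, 0, 0]
    - [0, 0, 0]
    - [0, 0, 0]
    - [0, 0, 0]
  grip: 0.25
  grip_force: 15

```text
clock: 29.7
tool_pos: [0.4457, -0.067, 0.0608]
eef_rot: [0.777, 0.63, -0.002, -0.0]
contact_force: [-0.5, -0.9, -0.9]
opening: 0.414
finger_force: 15.0
```

```bash
python3 d.py .579 .1003 .06
```

```text
t 29.7 p [ 0.4457 -0.067   0.0608] phi -0.2089 tilt 0.0031 open 0.414 ff 15.000058156438172
tool delta [0.1913 0.0957 0.0002] 
corr [-0.0023  0.002   0.0001] q [ 0.264  0.837 -0.354  2.203  1.102  0.294 -1.272]
```

Call:
servo_tool:
  translation:
    - [0.012, 0.006, 0]
    - [0.025, 0.013, 0]
    - [0.035, 0.017, 0]
    - [0.038, 0.019, 0]
    - [0.035, 0.018, 0]
    - [0.028, 0.014, 0]
    - [0.018, 0.009, 0.01]
    - [0, 0, 0.015]
    - [0, 0, 0]
    - [0, 0, 0]
  turn:
    - [0, 0, 0]
    - [0, 0, 0]
    - [0, 0, 0]
    - [0, 0, 0]
    - [0, 0, 0]
    - [0, 0, 0]
    - [0, 0, 0]
    - [0, 0, 0]
    - [0, 0, 0]
    - [0, 0, 0]

```text
clock: 30.95
tool_pos: [0.5786, 0.099, 0.0355]
eef_rot: [0.777, 0.629, -0.002, -0.0]
contact_force: [0.6, 1.1, -0.2]
opening: 0.413
finger_force: 15.0
```

```bash
python3 d.py .579 .1003 .0115;  python3 - <<'E'
from h import *
snap('wrist','w7')
E
```

```text
t 30.95 p [0.5786 0.099  0.0355] phi -0.2093 tilt 0.0044 open 0.413 ff 14.999915985390544
tool delta [0.0014 0.0002 0.024 ] 
corr [-0.003   0.0033 -0.0003] q [ 0.049  0.988 -0.53   1.794  0.838  0.607 -1.215]
```

View pics/w7.png

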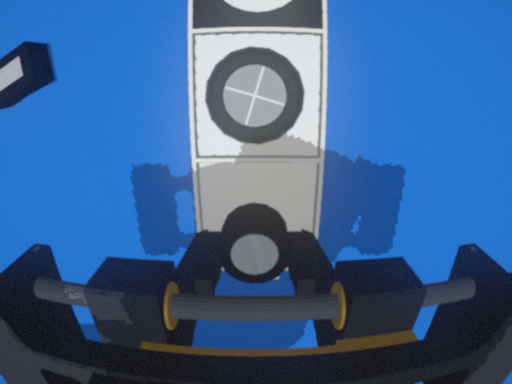

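The eyepiece stands centred in the middle bay at (255,95). The small round sample is level over the end bay, so I lower it to about 1 mm above the floor and release.

Call:
servo_tool:
  translation:
    - [0.001, 0, 0.01]
    - [0, 0, 0.008]
    - [0, 0, 0.004]
    - [0, 0, 0.002]
    - [0, 0, 0]
  turn:
    - [0, 0, 0]
    - [0, 0, 0]
    - [0, 0, 0]
    - [0, 0, 0]
    - [0, 0, 0]

```text
clock: 31.62
tool_pos: [0.5795, 0.1011, 0.0117]
eef_rot: [0.777, 0.63, -0.001, -0.0]
contact_force: [0.2, -0.1, -0.4]
opening: 0.415
finger_force: 15.0
```

Call:
servo_tool:
  translation:
    - [0, 0, 0]
    - [0, 0, 0]
    - [0, 0, 0]
    - [0, 0, 0]
    - [0, 0, -0.03]
    - [0, 0, -0.04]
    - [0, 0, 0]
  turn:
    - [0, 0, 0]
    - [0, 0, 0]
    - [0, 0, 0]
    - [0, 0, 0]
    - [0, 0, 0]
    - [0, 0, 0]
    - [0, 0, 0]
  grip: 0.65

```text
clock: 32.5
tool_pos: [0.5816, 0.1021, 0.0846]
eef_rot: [0.777, 0.63, 0.001, 0.001]
contact_force: [0.3, -0.4, 0.3]
opening: 0.654
finger_force: 0.0
```

```bash
python3 d.py .4348 .238 .08 -1.53
```

```text
t 32.5 p [0.5816 0.1021 0.0846] phi -0.209 tilt 0.0031 open 0.654 ff 0.0
tool delta [ 0.1025 -0.1718  0.0042] turn z 1.321
corr [ 0.0028 -0.0013  0.    ] q [ 0.078  0.92  -0.592  1.778  0.774  0.688 -1.162]
```

Call:
servo_tool:
  translation:
    - [0, 0, -0.02]
    - [0, 0, 0]
    - [0, 0, 0]
    - [0, 0, 0]
    - [0, 0, 0]
    - [0, 0, 0]
    - [0, 0, 0]
    - [0, 0, 0]
  turn:
    - [0, 0, 0.187]
    - [0, 0, 0.187]
    - [0, 0, 0.187]
    - [0, 0, 0.187]
    - [0, 0, 0.187]
    - [0, 0, 0.187]
    - [0, 0, 0.187]
    - [0, 0, 0]

```text
clock: 33.5
tool_pos: [0.5792, 0.101, 0.1011]
eef_rot: [1.0, 0.028, -0.002, 0.001]
contact_force: [-0.6, -0.4, 0.1]
opening: 0.646
finger_force: 0.0
```

Call:
servo_tool:
  translation:
    - [-0.015, -0.015, 0]
    - [-0.03, -0.03, 0]
    - [-0.035, -0.035, 0]
    - [-0.035, -0.035, 0]
    - [-0.02, -0.02, 0]
    - [-0.006, -0.007, 0]
    - [0, 0, 0]
    - [0, 0, 0]
  turn:
    - [0, 0, 0]
    - [0, 0, 0]
    - [0, 0, 0]
    - [0, 0, 0]
    - [0, 0, 0]
    - [0, 0, 0]
    - [0, 0, 0]
    - [0, 0, 0]

```text
clock: 34.5
tool_pos: [0.4327, 0.2341, 0.1019]
eef_rot: [1.0, 0.026, -0.001, 0.001]
contact_force: [-0.2, -0.5, 0.8]
opening: 0.654
finger_force: 0.0
```

```bash
python3 d.py .4348 .238 .08 -1.53;  python3 - <<'E'
from h import *
snap('wrist','w8')
E
```

```text
t 34.5 p [0.4327 0.2341 0.1019] phi -1.5196 tilt 0.0025 open 0.654 ff 0.0
tool delta [ 0.0023 -0.0038  0.0218] turn z 0.010
corr [ 7.0000e-04  2.7000e-03 -1.3106e+00] q [-0.489  0.757 -0.165  2.074  0.349  0.339 -2.46 ]
```

View pics/w8.png

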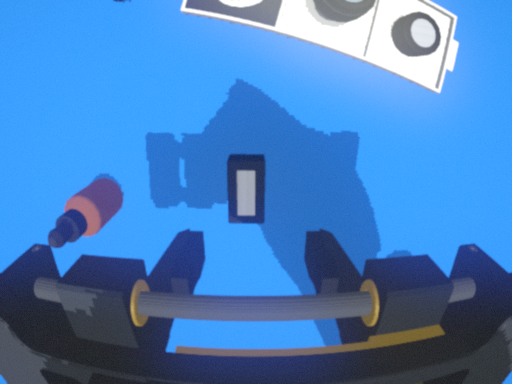

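The bar is at (246,190), aligned with the tool and centred, and the round sample is in the end bay at (415,33). Joint 7 is at -2.46, close to its limit, so I take the half-turned grasp.

Call:
servo_tool:
  translation:
    - [0.002, -0.004, 0]
    - [0, 0, 0]
    - [0, 0, 0]
    - [0, 0, 0]
    - [0, 0, 0]
    - [0, 0, 0]
    - [0, 0, 0]
    - [0, 0, 0]
    - [0, 0, 0]
    - [0, 0, 0]
  turn:
    - [0, 0, -0.185]
    - [0, 0, -0.185]
    - [0, 0, -0.185]
    - [0, 0, -0.185]
    - [0, 0, -0.185]
    - [0, 0, -0.185]
    - [0, 0, -0.185]
    - [0, 0, -0.185]
    - [0, 0, -0.185]
    - [0, 0, -0.185]

```text
clock: 35.8
tool_pos: [0.4342, 0.2383, 0.1018]
eef_rot: [0.579, 0.815, -0.001, -0.0]
contact_force: [-0.8, 0.0, -0.3]
opening: 0.648
finger_force: 0.0
```

Call:
servo_tool:
  translation:
    - [0, 0, 0]
    - [0, 0, 0]
    - [0, 0, 0]
    - [0, 0, 0]
    - [0, 0, 0]
    - [0, 0, 0]
    - [0, 0, 0]
    - [0, 0, 0]
    - [0, 0, 0]
  turn:
    - [0, 0, -0.185]
    - [0, 0, -0.185]
    - [0, 0, -0.185]
    - [0, 0, -0.185]
    - [0, 0, -0.185]
    - [0, 0, -0.185]
    - [0, 0, -0.185]
    - [0, 0, 0]
    - [0, 0, 0]

```text
clock: 36.92
tool_pos: [0.4336, 0.239, 0.1018]
eef_rot: [-0.026, 1.0, -0.001, -0.001]
contact_force: [0.2, -0.6, -0.1]
opening: 0.65
finger_force: 0.0
```

```bash
python3 d.py .4348 .238 .007 1.62
```

```text
t 36.92 p [0.4336 0.239  0.1018] phi 1.6229 tilt 0.0027 open 0.65 ff 0.0
tool delta [-0.0013 -0.0009  0.0948] turn z 0.003
corr [-3.1000e-03 -1.0000e-04  1.8319e+00] q [-0.061  0.928 -0.936  2.042  1.108  0.804 -0.071]
```

Call:
servo_tool:
  translation:
    - [0, -0.001, 0.02]
    - [0, 0, 0.022]
    - [0, 0, 0.02]
    - [0, 0, 0.015]
    - [0, 0, 0.01]
    - [0, 0, 0.005]
    - [0, 0, 0.002]
    - [0, 0, 0]
  turn:
    - [0, 0, 0]
    - [0, 0, 0]
    - [0, 0, 0]
    - [0, 0, 0]
    - [0, 0, 0]
    - [0, 0, 0]
    - [0, 0, 0]
    - [0, 0, 0]

```text
clock: 37.92
tool_pos: [0.4332, 0.2386, 0.0082]
eef_rot: [-0.028, 1.0, -0.001, -0.001]
contact_force: [-0.8, -0.1, 0.6]
opening: 0.649
finger_force: 0.0
```

Call:
servo_tool:
  translation:
    - [0, 0, 0]
    - [0, 0, 0]
    - [0, 0, 0]
    - [0, 0, 0]
    - [0, 0, 0]
  turn:
    - [0, 0, 0]
    - [0, 0, 0]
    - [0, 0, 0]
    - [0, 0, 0]
    - [0, 0, 0]
  grip: 0.15
  grip_force: 15

```text
clock: 38.55
tool_pos: [0.4331, 0.2387, 0.0081]
eef_rot: [-0.028, 1.0, -0.0, -0.001]
contact_force: [0.6, 0.7, 1.7]
opening: 0.344
finger_force: 15.0
```

Call:
servo_tool:
  translation:
    - [0, 0, -0.02]
    - [0, 0, -0.03]
    - [0, 0, -0.04]
    - [0, 0, 0]
    - [0, 0, 0]
  turn:
    - [0, 0, 0]
    - [0, 0, 0]
    - [0, 0, 0]
    - [0, 0, 0]
    - [0, 0, 0]

```text
clock: 39.17
tool_pos: [0.4331, 0.2378, 0.0973]
eef_rot: [-0.028, 1.0, -0.001, -0.001]
contact_force: [-0.4, -0.1, -1.2]
opening: 0.337
finger_force: 15.0
```

```bash
python3 d.py .5754 -.2146 .1 -.209
```

```text
t 39.17 p [0.4331 0.2378 0.0973] phi 1.6269 tilt 0.0037 open 0.337 ff 14.999692440032959
tool delta [-0.1167 -0.4597 -0.0019] turn z 1.836
corr [-4.3000e-03  3.0000e-04  1.8359e+00] q [-0.069  0.929 -0.917  2.047  1.114  0.787 -0.071]
```

Call:
servo_tool:
  translation:
    - [0, 0, 0]
    - [0, 0, 0]
    - [0, 0, 0]
    - [0, 0, 0]
    - [0, 0, 0]
    - [0, 0, 0]
    - [0, 0, 0]
    - [0, 0, 0]
    - [0, 0, 0]
    - [0, 0, 0]
  turn:
    - [0, 0, 0.183]
    - [0, 0, 0.183]
    - [0, 0, 0.183]
    - [0, 0, 0.183]
    - [0, 0, 0.183]
    - [0, 0, 0.183]
    - [0, 0, 0.183]
    - [0, 0, 0.183]
    - [0, 0, 0.183]
    - [0, 0, 0.183]

```text
clock: 40.42
tool_pos: [0.4324, 0.2378, 0.0965]
eef_rot: [0.777, 0.63, -0.003, -0.0]
contact_force: [-0.5, -0.3, -1.8]
opening: 0.335
finger_force: 15.0
```

Call:
servo_tool:
  translation:
    - [0, 0, 0]
    - [0, 0, 0]
  turn:
    - [0, 0, 0]
    - [0, 0, 0]

```text
clock: 40.67
tool_pos: [0.4328, 0.2382, 0.0973]
eef_rot: [0.774, 0.633, -0.002, -0.0]
contact_force: [-0.4, 0.3, -0.9]
opening: 0.34
finger_force: 15.0
```

```bash
python3 d.py .5754 -.2146 .1 -.209
```

```text
t 40.67 p [0.4328 0.2382 0.0973] phi -0.1995 tilt 0.0041 open 0.34 ff 14.999663829803467
tool delta [-0.4156  0.2295 -0.0022] turn z 0.010
corr [-0.0029  0.0029  0.0095] q [-0.286  0.808 -0.512  2.057  0.835  0.497 -1.628]
```

Call:
servo_tool:
  translation:
    - [-0.025, 0.014, 0]
    - [-0.04, 0.022, 0]
    - [-0.047, 0.026, 0]
    - [-0.047, 0.026, 0]
    - [-0.047, 0.026, 0]
    - [-0.047, 0.026, 0]
    - [-0.047, 0.026, 0]
    - [-0.047, 0.026, 0]
    - [-0.04, 0.022, 0]
    - [-0.028, 0.015, 0]
  turn:
    - [0, 0, 0.01]
    - [0, 0, 0]
    - [0, 0, 0]
    - [0, 0, 0]
    - [0, 0, 0]
    - [0, 0, 0]
    - [0, 0, 0]
    - [0, 0, 0]
    - [0, 0, 0]
    - [0, 0, 0]

```text
clock: 41.92
tool_pos: [0.5693, -0.2186, 0.0975]
eef_rot: [0.779, 0.628, -0.002, -0.0]
contact_force: [0.1, 0.7, -0.2]
opening: 0.339
finger_force: 15.0
```

Call:
servo_tool:
  translation:
    - [0, 0, 0]
    - [0, 0, 0]
    - [0, 0, 0]
  turn:
    - [0, 0, 0]
    - [0, 0, 0]
    - [0, 0, 0]

```text
clock: 42.3
tool_pos: [0.5695, -0.2133, 0.0983]
eef_rot: [0.777, 0.629, -0.001, -0.001]
contact_force: [0.1, 0.1, -0.4]
opening: 0.34
finger_force: 15.0
```

```bash
python3 d.py .5754 -.2146 .013 -.209;  python3 - <<'E'
from h import *
snap('wrist','w9')
E
```

```text
t 42.3 p [ 0.5695 -0.2133  0.0983] phi -0.2093 tilt 0.0027 open 0.34 ff 14.999651312828064
tool delta [0.0001 0.0062 0.0853] turn z -0.000
corr [-0.0026  0.0008 -0.0003] q [ 0.644  0.935 -0.67   1.709  0.783  0.789 -0.618]
```

View pics/w9.png

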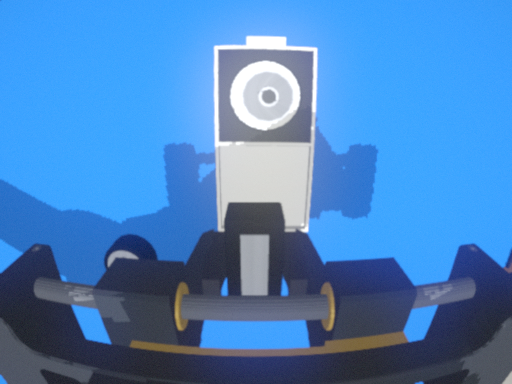

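The bar is level over the short tray's open bay and about 6 mm off sideways, matching the reading. The tall objective stands at (267,96). I correct, lower and release.

Call:
servo_tool:
  translation:
    - [-0.001, 0.006, 0]
    - [0, 0, 0.02]
    - [0, 0, 0.025]
    - [0, 0, 0.02]
    - [0, 0, 0.012]
    - [0, 0, 0.006]
    - [0, 0, 0.002]
    - [0, 0, 0]
  turn:
    - [0, 0, 0]
    - [0, 0, 0]
    - [0, 0, 0]
    - [0, 0, 0]
    - [0, 0, 0]
    - [0, 0, 0]
    - [0, 0, 0]
    - [0, 0, 0]

```text
clock: 43.35
tool_pos: [0.5755, -0.2177, 0.0137]
eef_rot: [0.778, 0.628, -0.001, 0.0]
contact_force: [0.3, -0.2, -0.6]
opening: 0.343
finger_force: 15.0
```

Call:
servo_tool:
  translation:
    - [0, 0, 0]
    - [0, 0, 0]
    - [0, 0, 0]
    - [0, 0, 0]
    - [0, 0, -0.03]
    - [0, 0, -0.05]
    - [0, 0, -0.05]
    - [-0.04, 0, 0]
    - [-0.05, 0, 0]
    - [-0.05, 0, 0]
  turn:
    - [0, 0, 0]
    - [0, 0, 0]
    - [0, 0, 0]
    - [0, 0, 0]
    - [0, 0, 0]
    - [0, 0, 0]
    - [0, 0, 0]
    - [0, 0, 0]
    - [0, 0, 0]
    - [0, 0, 0]
  grip: 0.55

```text
clock: 44.6
tool_pos: [0.5455, -0.3557, 0.1438]
eef_rot: [0.778, 0.628, -0.001, 0.0]
contact_force: [-0.0, -0.1, -0.3]
opening: 0.551
finger_force: 0.0
```

Call:
servo_tool:
  translation:
    - [-0.05, -0.03, 0]
    - [-0.05, -0.03, 0]
    - [-0.05, -0.03, 0]
    - [0, 0, 0]
    - [0, 0, 0]
  turn:
    - [0, 0, 0]
    - [0, 0, 0]
    - [0, 0, 0]
    - [0, 0, 0]
    - [0, 0, 0]

```text
clock: 45.22
tool_pos: [0.4268, -0.4813, 0.1441]
eef_rot: [0.778, 0.628, -0.001, -0.0]
contact_force: [1.0, 0.4, -0.1]
opening: 0.553
finger_force: 0.0
```

```bash
python3 d.py .5754 -.2146 .013; python3 c.py 2 .5754,-.2146,.018,.04 .593,-.139,.05,.08 .611,.2506,.036,.06 .595,.1755,.045,.07 .579,.1003,.02,.04 .434,-.254,.021,.04 .44,-.38,.02,.1
python3 - <<'E'
import cv2
a=cv2.imread('pics/tc2.png')[125:250,118:388];cv2.imwrite('pics/tc2c.png',cv2.resize(a,None,fx=2.95,fy=2.95,interpolation=2))
E
```

```text
t 45.23 p [ 0.4268 -0.4813  0.1441] phi -0.2125 tilt 0.0013 open 0.553 ff 0.0
tool delta [0.2921 0.0892 0.1308] 
corr [-0.0011  0.0007 -0.0035] q [ 1.156  0.925 -0.752  1.572  0.737  0.949 -0.057]
.5754,-.2146,.018,.04 164 mid [ 0.5744 -0.2227] mean [ 0.5738 -0.2227] ext [0.038 0.055 0.018] top 0.037
.593,-.139,.05,.08 95 mid [ 0.5938 -0.1391] mean [ 0.5927 -0.1387] ext [0.034 0.032 0.022] top 0.073
.611,.2506,.036,.06 69 mid [0.6095 0.2521] mean [0.6098 0.2516] ext [0.029 0.03  0.013] top 0.049
.595,.1755,.045,.07 150 mid [0.5929 0.175 ] mean [0.5935 0.1751] ext [0.04  0.041 0.02 ] top 0.065
.579,.1003,.02,.04 109 mid [0.5785 0.1015] mean [0.5793 0.1025] ext [0.036 0.035 0.014] top 0.034
.434,-.254,.021,.04 176 mid [ 0.4342 -0.2612] mean [ 0.4344 -0.2606] ext [0.048 0.048 0.012] top 0.033
.44,-.38,.02,.1 239 mid [ 0.4403 -0.3826] mean [ 0.4398 -0.378 ] ext [0.05  0.053 0.065] top 0.086
```

View pics/tc2c.png

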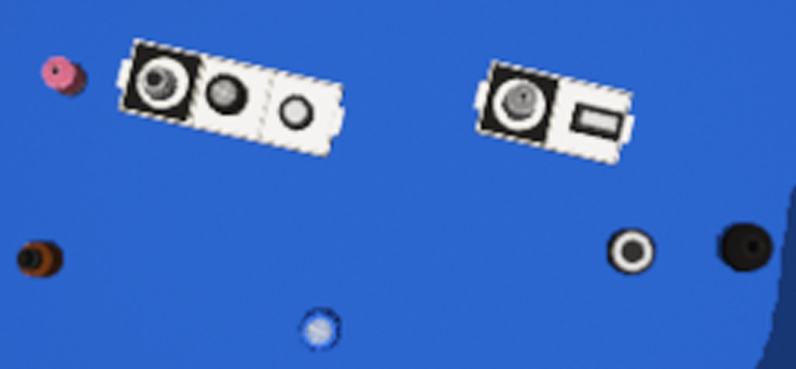

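All five parts are in their cells and the bystanders have not moved. The bar sits 8 mm towards the end wall, so I check that it lies flat on the floor.

Run:
```python
from m import *
Z=[]
for k in range(4):
    s=optics.snapshot('top');W=heights(s);W[s['z_map']<=0]=np.nan;Z.append(W)
W=np.nanmean(Z,0)
for n,x,y,h in (('bar',.574,-.2225,.028),('round',.579,.1015,.028),('big',.434,-.2555,.025)):
    A=W[(np.hypot(W[...,0]-x,W[...,1]-y)<.037)&(abs(W[...,2]-h)<.006)]
    c,*_=np.linalg.lstsq(np.c_[A[:,:2]-[x,y],np.ones(len(A))],A[:,2],rcond=None);print(n,len(A),c.round(4))
print(r.get_state()['contact_force'])
```

```text
bar 165 [-0.0088 -0.0019  0.0274]
round 110 [ 0.0296 -0.0022  0.0275]
big 196 [0.0013 0.003  0.0245]
[-0.92904943 -0.31145786 -0.46965215]
```

The bar's top is flat at 27.4 mm, the same as the round sample, so it rests on the floor. I hand in.

```bash
python3 -c "
from plant import r
print(r.finish_job())"
```

```text
the job is handed in; nothing more can be done
None
```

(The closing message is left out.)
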